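# Hold back the belt tensioner under the grinder's guard

### The arm

A 7-joint arm with a two-finger parallel gripper is mounted at the origin on the work surface. World frame = base frame: x ahead of the robot, y to its left, z up, the work surface at z = 0. Lengths are in mm, angles in rad, forces in N, time in s.
With the tool pointing down it reaches from about 425 to 1025 mm from the base axis. Payload 9.4 kg.
Tool frame: the origin (TCP) lies midway between the tips of the shut fingers; the grasp point (between the pads) lies 19 mm behind it; z points along the fingers, y is the line along which they close (so a half turn about z gives the same grasp; the last joint's range is limited). The gripper opens to 93 mm and grips with 3 to 60 N. Pads are 15 mm wide; open, the fingers measure 128 mm over their backs; the gripper's body (75 mm by 188 mm) begins 65 mm behind the grasp point.
Start: joints at [1.246, 0.599, -0.003, 1.599, 0.002, 0.943, -0.08], TCP at [177.812, -702.856, 218.618] pointing down, gripper open.
Joint ranges: [-2.57, 2.57], [-0.35, 1.97], [-1.29, 1.29], [0.11, 2.56], [-1.05, 4.19], [0.11, 1.86], [-2.63, 2.63]. Speed limits (rad/s): [2.22, 2.22, 3.01, 3.01, 3.14, 3.14, 3.14].

### API

Orientations are given as a unit quaternion [w, x, y, z].
In Python, from workcell import bot gives the robot as it stands.
- The arm moves only by the tool play_rows, never from a script. Its arguments are lists of equal length, an entry for each row: "gripper": the opening, from -1 (shut) to 1 (fully open); "slide": the shift along the tool's x, y, z in units of 4 cm (1.0 is 4 cm), a list of three; "roll": the turn about the tool's z in units of 360 degrees (1.0 is 360 degrees). A call has 1 to 8 rows; each row shifts and turns the commanded pose from where the row before left it, along the tool's axes as they then stand; what a row does not reach is not made up. A row lasts 1/12 s, in which the tool goes at most 41.7 mm and 7.16 degrees, less where a joint would pass 70% of its speed; a pose out of reach is approached as far as the arm can. A call with a number of a shift or a turn outside -1 to 1 is refused whole. A call with a gripper value outside its range is refused whole. The fingers move at their own pace and stop on an object; "newtons" is the grip in N (left out, the last holds). Time passes only in rows, so rows that do not move let the fingers close. It gives the time, the measured TCP pose, the force, the opening and the grip force at its end, in the units of the state.
- bot.get_state(): the state, without advancing time (a new reading comes with each control period).
- bot.grab_frame(name): name is "scene" or "top"; returns (picture, depth): 480x640x3 uint8, blue, green, red; 480x640 float32, mm along the optical axis (not along the pixel's ray), 0 where there is no reading.
- bot.calibration(name): a dict with "K" (3x3 intrinsics, pixels), "R" (3x3) and "t" (3): a world point X has camera coordinates R X + t. Camera axes: x right, y down, z forward; pixel columns grow to the right and rows downward; lengths in mm; the calibration is good to about 2 mm. A picture is of the moment at which its call begins. calibration takes no time and is no camera call.
- bot.sign_off(): hands the job in; it is judged then, once.
The state is a dict: "time": time; "qpos": joint angles; "dq": joint speeds; "effort": joint torques, N m; "eef_pos": TCP position; "orientation": TCP orientation; "ft_force": force on the tool from outside, world axes, zero at the start; "ft_torque": the same for the moment, N m; "opening": opening from 0.0 (shut) to 1.0 (fully open); "finger_force": force on a finger pad.
Only numpy, scipy, OpenCV 4.12 (cv2) and the standard library are available. Lean on these libraries where they do the work, as an engineer would, in place of code of your own. Each camera call takes 0.05 s, during which the arm holds its last target. There are 200 camera calls.

### The job

Lift the belt grinder's yellow guard by its black bar and lay it gently back onto its open stop. Then push the sprung tensioner arm by its red post back past the ratchet click, right to its end stop, so that a new belt could be slipped on, and finish while still holding it there: do not let go. Leave the guard open and the other things where they lie.

Things in the scene. Friction and masses are not known exactly. Their poses are not given: they have to be found in the camera images.
- grinder: Bench belt grinder, fixed, no belt fitted: grey base plate 180 (x) x 260 (y) x 20 mm; yellow walls 6 thick, 88 high at both sides and the far end, only an 8 mm lip in front. Origin: centre of underside. Its x runs from the open front (robot side) to the far wall, z up; 'grinder x, y, z' are in this frame, mm. Drive wheel 52 across, top z 70, at x -5, y 92. Motor 110 high behind the far wall.
- guard (a joint): Belt guard hinge, rad: 0 shut (level; starts so), grows as its front edge is lifted up and over to the far side, 1.70 open stop, 7 deg past upright. About 0.4 kg, the bar takes 2 to 4 N; let go below about 1.3 it falls shut, on the stop it stays. Guard: 6 mm panel 172 x 248 mm, clear window in yellow frame, 30 mm skirt hanging at the front edge.
- guard_bar (a point): Middle of the guard's black bar handle: round, 14 mm thick, 140 long, parallel to grinder y, on two thin arms at its ends 45 mm ahead of the guard's front edge, free in front, behind, above and below. It moves on a 220 mm radius about the hinge line: shut at grinder x -135, z 91 mm; on the open stop at x +113, z 309 mm.
- guard_hinge (a point): Middle of the guard's hinge line, 91 mm above the table, at grinder x +85, y 0 mm.
- tensioner (a joint): Swing of the aluminium tensioner arm about its upright pivot, rad: 0 rest, grows as the red post is pushed to grinder +y (clockwise from above), 0.50 end stop. A spring drives it back: at the post about 3 N at rest, 10 N at the stop; the ratchet adds about 1 N from 0.1 to 0.3. At 0.31 the pawl clicks in; let go beyond, the arm springs back to 0.31. Held right back is 0.45 to 0.50.
- tensioner_pivot (a point): Upright pivot axis of the tensioner arm, at grinder x +40, y 0, point at z 31 mm.
- post_foot (a point): Red round post on the free end of the tensioner arm, under the guard: 18 mm across, 46 tall, this point: the centre of its foot, z 36 mm (the arm's top; post top z 82). At joint value q: grinder x = 40 - 100 cos(q - 0.25), y = 100 sin(q - 0.25) mm: rest x -57, y -25, end stop x -57, y +25. Free 25 mm all round. A 36 mm idler wheel, top z 64, rides on the arm 54 mm nearer the pivot.
- tensioner_arm: The aluminium tensioner arm with its red post and black idler wheel; the arm is a bar 18 mm wide, 10 mm high (z 26 to 36 mm). Origin: on its pivot axis at grinder x 40, y 0, z 20 mm; its x axis points from the post to the pivot.
- pawl (a joint): Swing of the small red sprung ratchet pawl lying on the base plate at grinder x +40 to +78, y -50 to -75 mm, rad: about 0 = dropped in, up to about 0.11 while the arm's tooth lifts it. It works by itself; do not touch it.
- wrench: Steel wrench, 160 mm long, lying left of the grinder. Bystander. Origin: centre, on the table.
- spare_bearing: Small steel ring, 22 mm across, 9 mm high, lying on the base plate inside the grinder at about grinder x -50, y -105 mm. Bystander. Origin: centre of its underside.
- spare_wheel: Black rubber wheel, 52 mm across, 30 mm high, lying right of the grinder. Bystander. Origin: centre of its underside.
- tape_measure: Yellow and black tape measure, 70 x 40 x 60 mm. Bystander. Origin: centre of its underside.
- drill: Yellow and black cordless drill lying on its side, about 230 x 195 x 60 mm. Bystander. Origin: under the middle of its motor housing.
- hole_saw: Dark steel hole-saw cup, 60 mm across, 45 mm high. Bystander. Origin: centre of its underside.
- marker: Green marker pen, 130 mm long, 14 mm thick, lying. Bystander. Origin: centre, on the table.
- oil_can: Red can, 60 mm across, 130 mm high. Bystander. Origin: centre of its underside.

How it is judged (in metres and radians):
On the way, in this order (a step that is already met when the one before it is completed fails the run):
1. the guard is open on its stop (value of joint guard above 1.6 rad), for 0.2 s.
2. the tensioner arm is past its ratchet click, the guard still open (value of joint tensioner above 0.34 rad and value of joint pawl below 0.05 rad and value of joint guard above 1.6 rad), for 0.2 s.
At the end, for the whole second after the job is handed in: The guard is open on its stop (above 1.60 of 1.70 rad); the tensioner arm is still (under 0.15 rad/s) and held past its click near its end stop (above 0.42 of 0.50 rad) with the pawl dropped in; the robot still presses on the arm (red post) with more than 2 N (value of joint guard above 1.6 rad and value of joint tensioner above 0.42 rad and value of joint pawl below 0.05 rad and velocity of joint tensioner between -0.15 and 0.15 rad/s and contact force between any of the fingers, the arm and tensioner_arm above 2 N); the arm keeps its last pose, push and grip.
It fails at once if the guard is slammed against its open stop (over 1.3 rad/s in the last 0.2 rad) (value of joint guard above 1.5 rad and velocity of joint guard above 1.3 rad/s).
It fails at once if the guard falls shut with a bang (over 1.5 rad/s in the last 0.25 rad) (value of joint guard below 0.25 rad and velocity of joint guard below -1.5 rad/s).
It fails at once if a bystander is moved by more than 30 mm (distance of any of wrench, spare_bearing, spare_wheel, tape_measure, drill, hole_saw, marker, oil_can from where it was at the start of the episode above 0.03 m).
It also fails if it takes over 54 s, if anything falls off the work surface, if the arm or the gripper's body presses on something with over 40 N, if the wrist force passes 120 N, or if a joint passes its speed limit or range.

## Working session

There is one attempt and no reset: what is moved stays moved. The work goes in short steps, Python scripts to look and compute and a tool call to move; the robot and the scene stay as the last step left them, time stands still between calls to the robot, and variables do not carry over. Pictures are saved under pics/ and viewed, at most 10 in all, crops included, and the job is handed in when it is done.

Besides the shell and the picture viewer there is one more tool, called after "Emit:" in YAML: its name, and indented under it one key for each argument. play_rows: Moves the arm, as the interface text tells. Shifts and turns lie within -1 to 1; 1 stands for 4 cm of shift or 360 degrees of turn. Its arguments: {"type":"object","properties":{"gripper":{"type":"array","items":{"type":"number"}},"slide":{"type":"array","items":{"type":"array","items":{"type":"number","minimum":-1,"maximum":1}}},"roll":{"type":"array","items":{"type":"number","minimum":-1,"maximum":1}},"newtons":{"type":"number"}},"required":["gripper","slide","roll"]}

```bash
mkdir -p pics; python3 - <<'E'
from workcell import bot
import cv2,numpy as np
for n in("scene","top"):
    p,d=bot.grab_frame(n); cv2.imwrite(f"pics/{n}0.png",p); np.save(f"{n}0.npy",d)
    c=bot.calibration(n); print(n,np.round(c["K"],1).tolist(),np.round(c["R"],3).tolist(),np.round(c["t"],1).tolist())
s=bot.get_state(); print(s)
E
```

```text
scene [[496.3, 0.0, 322.5], [0.0, 496.3, 242.6], [0.0, 0.0, 1.0]] [[0.526, 0.851, -0.015], [0.543, -0.349, -0.764], [-0.655, 0.393, -0.645]] [-241.4, -179.1, 1569.3]
top [[482.6, 0.0, 323.9], [0.0, 482.6, 238.2], [0.0, 0.0, 1.0]] [[0.013, -1.0, 0.002], [-0.986, -0.013, -0.169], [0.169, 0.0, -0.986]] [-28.2, 489.5, 1067.1]
{'time': 0.1, 'qpos': array([ 1.24630223,  0.60007484, -0.00249543,  1.60002178,  0.00181234,
        0.94287206, -0.07981916]), 'dq': array([-7.31119343e-04, -3.91047603e-03,  3.07853472e-04, -1.11060748e-03,
       -7.81683788e-05, -6.27340657e-04,  2.22555517e-04]), 'effort': array([ 3.05679539e-03, -7.66553664e+01,  1.50140483e+00, -2.52937549e+01,
       -5.23118104e-02,  1.35486113e-02,  7.50457411e-05]), 'eef_pos': array([ 177.6719167 , -702.4665639 ,  217.83557687]), 'orientation': array([-6.67056205e-04,  9.92333909e-01,  1.23583741e-01, -1.66391210e-04]), 'ft_force': array([-0.64099562, -0.17550653,  0.08174262]), 'ft_torque': array([-0.03312584, -0.0805197 ,  0.01928613]), 'finger_force': 0.0, 'opening': 1.0016711514267418}
```

View pics/scene0.png

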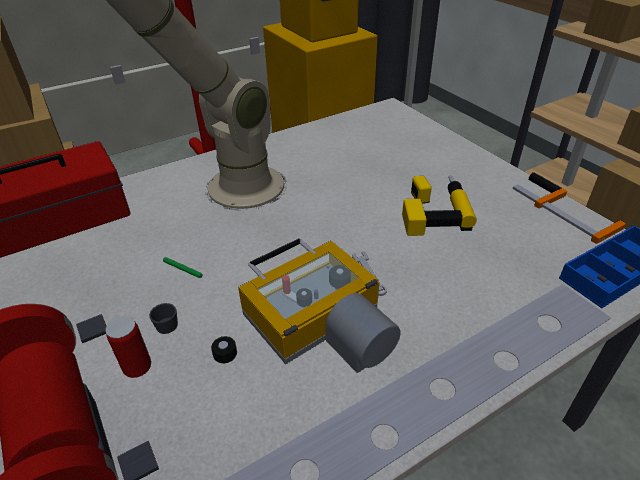

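View pics/top0.png

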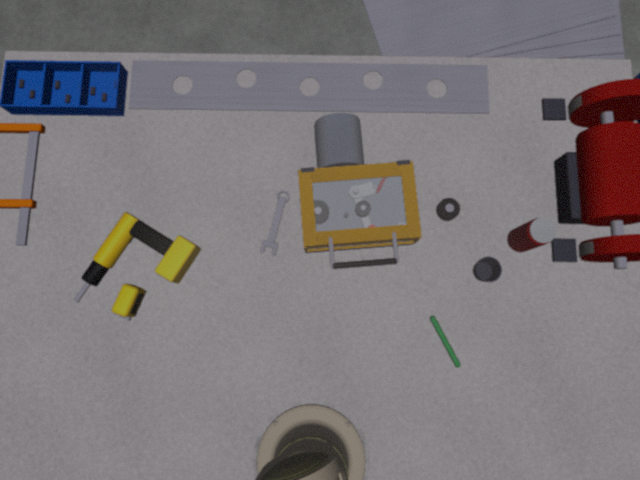

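The top view shows the grinder at about (360,210), with its black bar from (333,265) to (397,261). The red post is under the window, near (362,197). The scene view shows clear space in front of the grinder. Next I'll measure its pose.

```bash
cat > h.py <<'E'
from workcell import bot
import cv2,numpy as np
def cloud(n,d):
    c=bot.calibration(n);K,R,t=map(np.array,(c["K"],c["R"],c["t"]))
    v,u=np.mgrid[:480,:640]
    P=np.dstack([(u-K[0,2])/K[0,0]*d,(v-K[1,2])/K[1,1]*d,d])
    return (P-t.reshape(3))@R      # R^T (P-t)
def proj(n,X):
    c=bot.calibration(n);K,R,t=map(np.array,(c["K"],c["R"],c["t"]))
    q=K@(R@np.array(X)+t.reshape(3));return q[:2]/q[2]
E
python3 - <<'E'
from h import *
for n,roi,br in(("top",(280,150,440,280),(325,255,405,272)),("scene",(230,225,400,370),(240,232,320,280))):
    p=cv2.imread(f"pics/{n}0.png");d=np.load(f"{n}0.npy");W=cloud(n,d)
    hsv=cv2.cvtColor(p,cv2.COLOR_BGR2HSV)
    m=np.zeros((480,640),bool);m[roi[1]:roi[3],roi[0]:roi[2]]=1
    y=m&(hsv[...,0]>15)&(hsv[...,0]<35)&(hsv[...,1]>150)&(W[...,2]>82)&(W[...,2]<105)
    r=cv2.minAreaRect(W[y][:,:2].astype(np.float32)); print(n,y.sum(),np.round(np.median(W[y][:,2]),1),r)
    m[:]=0;m[br[1]:br[3],br[0]:br[2]]=1
    b=m&(hsv[...,2]<75)&(W[...,2]>80)&(W[...,2]<110)
    B=W[b]; print("bar",b.sum(),np.median(B,0),cv2.minAreaRect(B[:,:2].astype(np.float32)),np.percentile(B[:,2],[10,90]))
    m[:]=0;m[roi[1]:roi[3],roi[0]:roi[2]]=1
E
```

```text
top 3775 94.0 ((563.528564453125, -97.95208740234375), (177.81680297851562, 255.00820922851562), 5.2346577644348145)
bar 305 [ 427.06560243 -110.93740812   97.12481111] ((427.4808654785156, -110.52136993408203), (11.405817031860352, 133.26597595214844), 5.541723251342773) [94.46666867 99.71290156]
scene 3533 93.7 ((564.330078125, -98.84700012207031), (181.8486785888672, 261.5641174316406), 5.285579204559326)
bar 272 [ 432.22826976 -113.95988069   95.85821087] ((430.9820251464844, -111.61724090576172), (13.8991117477417, 138.4994659423828), 5.9494452476501465) [90.83881556 98.90459135]
```

Emit:
play_rows:
  gripper: [0, 0, 0, 0, 0, 0, 0, 0]
  slide:
    - [0.6, -0.8, 0]
    - [0.6, -0.8, 0]
    - [0.6, -0.8, 0]
    - [0.6, -0.8, 0]
    - [0.6, -0.8, 0]
    - [0.6, -0.8, 0]
    - [0.6, -0.8, 0]
    - [0.6, -0.8, 0]
  roll: [0, 0, 0, 0, 0, 0, 0, 0]
  newtons: 20

```text
time: 0.77
eef_pos: [301.3, -405.7, 218.5]
orientation: [-0.0, 0.992, 0.123, -0.0]
ft_force: [1.2, -0.3, 0.2]
opening: 0.512
finger_force: 0.0
```

Emit:
play_rows:
  gripper: [0, 0, 0, 0, 0, 0, 0, 0]
  slide:
    - [0.6, -0.8, 0]
    - [0.6, -0.8, 0]
    - [0.6, -0.8, 0]
    - [0.6, -0.8, 0]
    - [0.6, -0.8, 0]
    - [0.6, -0.8, 0]
    - [0.6, -0.8, 0]
    - [0.6, -0.8, 0]
  roll: [0, 0, 0, 0, 0, 0, 0, 0]

```text
time: 1.43
eef_pos: [424.7, -110.4, 218.7]
orientation: [0.0, 0.992, 0.124, -0.0]
ft_force: [1.0, -0.1, 0.5]
opening: 0.503
finger_force: 0.0
```

Emit:
play_rows:
  gripper: [0, 0, 0, 0, 0, 0, 0, 0]
  slide:
    - [0, 0, 0]
    - [0, 0, 0]
    - [0, 0, 0]
    - [0, 0, 0]
    - [0, 0, 0]
    - [0, 0, 0]
    - [0, 0, 0]
    - [0, 0, 0]
  roll: [-0.019, -0.019, -0.019, -0.019, -0.019, -0.019, -0.019, -0.019]

```text
time: 2.1
eef_pos: [424.3, -112.3, 218.5]
orientation: [-0.0, 0.823, 0.568, -0.0]
ft_force: [-1.4, -0.1, -0.4]
opening: 0.499
finger_force: 0.0
```

Emit:
play_rows:
  gripper: [0, 0, 0, 0, 0, 0]
  slide:
    - [0, 0, 0]
    - [0, 0, 0]
    - [0, 0, 0]
    - [0, 0, 0]
    - [0, 0, 0]
    - [0, 0, 0]
  roll: [-0.019, -0.019, -0.019, -0.016, 0, 0]

```text
time: 2.6
eef_pos: [424.3, -112.4, 218.5]
orientation: [-0.0, 0.676, 0.737, -0.0]
ft_force: [-0.1, 0.2, -0.3]
opening: 0.503
finger_force: 0.0
```

Emit:
play_rows:
  gripper: [0, 0, 0, 0, 0, 0, 0, 0]
  slide:
    - [0, 0.12, 0.45]
    - [0, 0, 0.45]
    - [0, 0, 0.45]
    - [0, 0, 0.45]
    - [0, 0, 0.45]
    - [0, 0, 0.45]
    - [0, 0, 0.45]
    - [0, 0, 0.45]
  roll: [0, 0, 0, 0, 0, 0, 0, 0]

```text
time: 3.27
eef_pos: [429.3, -112.0, 73.8]
orientation: [0.0, 0.676, 0.737, -0.0]
ft_force: [0.8, -0.6, -0.6]
opening: 0.501
finger_force: 0.0
```

Emit:
play_rows:
  gripper: [-1, -1, -1, -1, -1, -1, -1, -1]
  slide:
    - [0, 0, 0]
    - [0, 0, 0]
    - [0, 0, 0]
    - [0, 0, 0]
    - [0, 0, 0]
    - [0, 0, 0]
    - [0, 0, 0]
    - [0, 0, 0]
  roll: [0, 0, 0, 0, 0, 0, 0, 0]
  newtons: 20

```text
time: 3.93
eef_pos: [429.0, -112.2, 75.4]
orientation: [0.0, 0.675, 0.738, -0.0]
ft_force: [-2.9, 0.3, 7.2]
opening: 0.144
finger_force: 20.0
```

Emit:
play_rows:
  gripper: [-1, -1, -1, -1, -1, -1, -1, -1]
  slide:
    - [0, 0.02, -0.233]
    - [0, 0.02, -0.233]
    - [0, 0.02, -0.233]
    - [0, 0.02, -0.233]
    - [0, 0.059, -0.226]
    - [0, 0.059, -0.226]
    - [0, 0.059, -0.226]
    - [0, 0.059, -0.226]
  roll: [0, 0, 0, 0, 0, 0, 0, 0]

```text
time: 4.6
eef_pos: [440.6, -111.1, 148.5]
orientation: [-0.001, 0.675, 0.738, -0.001]
ft_force: [-0.1, -1.1, -4.2]
opening: 0.143
finger_force: 20.0
```

Emit:
play_rows:
  gripper: [-1, -1, -1, -1, -1, -1, -1, -1]
  slide:
    - [0, 0.096, -0.213]
    - [0, 0.096, -0.213]
    - [0, 0.096, -0.213]
    - [0, 0.096, -0.213]
    - [0, 0.131, -0.193]
    - [0, 0.131, -0.193]
    - [0, 0.131, -0.193]
    - [0, 0.131, -0.193]
  roll: [0, 0, 0, 0, 0, 0, 0, 0]

```text
time: 5.27
eef_pos: [473.6, -108.0, 212.9]
orientation: [-0.003, 0.675, 0.738, -0.003]
ft_force: [-11.1, 0.2, 5.4]
opening: 0.142
finger_force: 20.0
```

Emit:
play_rows:
  gripper: [-1, -1, -1, -1, -1, -1, -1, -1]
  slide:
    - [0, 0.14, -0.169]
    - [0, 0.14, -0.169]
    - [0, 0.14, -0.169]
    - [0, 0.14, -0.169]
    - [0, 0.188, -0.139]
    - [0, 0.188, -0.139]
    - [0, 0.188, -0.139]
    - [0, 0.188, -0.139]
  roll: [0, 0, 0, 0, 0, 0, 0, 0]

```text
time: 5.93
eef_pos: [527.0, -103.0, 263.3]
orientation: [-0.002, 0.675, 0.738, -0.003]
ft_force: [-11.4, -0.5, 11.8]
opening: 0.145
finger_force: 20.0
```

Emit:
play_rows:
  gripper: [-1, -1, -1, -1, -1, -1, -1, -1]
  slide:
    - [0, 0.209, -0.105]
    - [0, 0.209, -0.105]
    - [0, 0.209, -0.105]
    - [0, 0.209, -0.105]
    - [0, 0.223, -0.068]
    - [0, 0.223, -0.068]
    - [0, 0.223, -0.068]
    - [0, 0.223, -0.068]
  roll: [0, 0, 0, 0, 0, 0, 0, 0]

```text
time: 6.6
eef_pos: [599.4, -96.2, 292.0]
orientation: [0.001, 0.674, 0.738, 0.0]
ft_force: [-2.4, 0.7, 3.6]
opening: 0.143
finger_force: 20.0
```

Emit:
play_rows:
  gripper: [-1, -1, -1, -1, -1, -1, -1, -1]
  slide:
    - [0, 0.23, -0.03]
    - [0, 0.23, -0.03]
    - [0, 0.23, -0.03]
    - [0, 0.23, -0.03]
    - [0, 0.17, 0.005]
    - [0, 0.17, 0.005]
    - [0, 0.17, 0.01]
    - [0, 0.17, 0.01]
  roll: [0, 0, 0, 0, 0, 0, 0, 0]

```text
time: 7.27
eef_pos: [663.9, -90.1, 294.8]
orientation: [0.001, 0.674, 0.738, 0.001]
ft_force: [-1.1, 1.2, 5.0]
opening: 0.143
finger_force: 20.0
```

Emit:
play_rows:
  gripper: [-1, -1, -1, -1]
  slide:
    - [0, 0, 0]
    - [0, 0, 0]
    - [0, 0, 0]
    - [0, 0, 0]
  roll: [0, 0, 0, 0]

```text
time: 7.6
eef_pos: [664.0, -90.1, 294.8]
orientation: [0.001, 0.674, 0.738, 0.001]
ft_force: [-0.6, 1.3, 5.1]
opening: 0.147
finger_force: 20.0
```

Emit:
play_rows:
  gripper: [-1, -1, -1, -1, -1, -1, -1, -1]
  slide:
    - [0, 0.03, 0.005]
    - [0, 0.03, 0.005]
    - [0, 0.03, 0.005]
    - [0, 0.03, 0.005]
    - [0, 0.03, 0.005]
    - [0, 0.03, 0.005]
    - [0, 0.03, 0.005]
    - [0, 0.03, 0.005]
  roll: [0, 0, 0, 0, 0, 0, 0, 0]

```text
time: 8.27
eef_pos: [673.6, -89.1, 293.5]
orientation: [0.001, 0.674, 0.739, 0.001]
ft_force: [-0.4, 0.1, 7.8]
opening: 0.143
finger_force: 20.0
```

Emit:
play_rows:
  gripper: [-1, -1, -1, -1, -1, -1, -1, -1]
  slide:
    - [0, 0.03, 0]
    - [0, 0.03, 0]
    - [0, 0.03, 0]
    - [0, 0.03, 0]
    - [0, 0, 0]
    - [0, 0, 0]
    - [0, 0, 0]
    - [0, 0, 0]
  roll: [0, 0, 0, 0, 0, 0, 0, 0]

```text
time: 8.93
eef_pos: [676.2, -89.0, 293.1]
orientation: [-0.0, 0.674, 0.738, -0.0]
ft_force: [-7.4, 0.4, 9.8]
opening: 0.138
finger_force: 20.0
```

```bash
python3 - <<'E'
from h import *
p,d=bot.grab_frame("scene"); q=proj("scene",(640,-95,180)).astype(int); print(q)
x,y=max(q[0]-150,0),max(q[1]-150,0)
cv2.imwrite("pics/s1.png",cv2.resize(p[y:y+270,x:x+340],None,fx=2,fy=2)); print(x,y)
E
```

```text
[328 274]
178 124
```

View pics/s1.png

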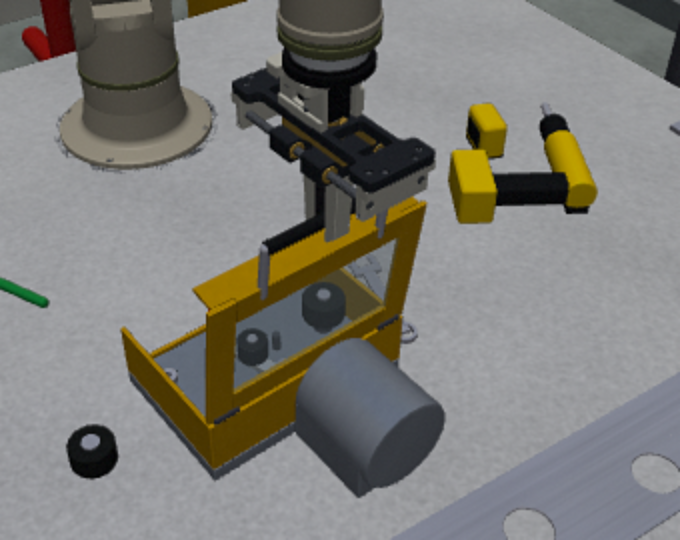

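The picture shows the guard upright, with the bar in the fingers near (330,235). The x reaction confirms it is on the stop. Now I'll release it and back off.

Emit:
play_rows:
  gripper: [-0.3, -0.3, -0.3, -0.3, 0, 0, 0, 0]
  slide:
    - [0, 0, 0]
    - [0, 0, 0]
    - [0, 0, 0]
    - [0, 0, 0]
    - [0, 0, 0]
    - [0, 0, -0.3]
    - [0, 0, -0.6]
    - [0, 0, -0.8]
  roll: [0, 0, 0, 0, 0, 0, 0, 0]

```text
time: 9.65
eef_pos: [676.3, -89.4, 359.3]
orientation: [-0.002, 0.674, 0.739, -0.001]
ft_force: [0.7, -0.1, -0.5]
opening: 0.498
finger_force: 0.0
```

Emit:
play_rows:
  gripper: [0, 0, 0, 0, 0, 0, 0, 0]
  slide:
    - [-0.1, -0.6, 0]
    - [-0.1, -0.6, 0]
    - [-0.1, -0.6, 0]
    - [-0.1, -0.6, 0]
    - [-0.1, -0.6, 0]
    - [-0.1, -0.6, 0]
    - [-0.1, -0.6, 0]
    - [0, 0, 0]
  roll: [0, 0, 0, 0, 0, 0, 0, 0]

```text
time: 10.32
eef_pos: [508.9, -133.8, 361.1]
orientation: [0.0, 0.675, 0.738, -0.001]
ft_force: [-0.0, 0.5, -1.2]
opening: 0.499
finger_force: 0.0
```

Emit:
play_rows:
  gripper: [0, 0, 0, 0, 0, 0, 0, 0]
  slide:
    - [0, 0, 0]
    - [0, 0, 0]
    - [0, 0, 0]
    - [0, 0, 0]
    - [0, 0, 0]
    - [0, 0, 0]
    - [0, 0, 0]
    - [0, 0, 0]
  roll: [0.019, 0.019, 0.019, 0.019, 0.019, 0.019, 0.019, 0.019]

```text
time: 10.98
eef_pos: [513.3, -132.1, 360.8]
orientation: [0.0, 0.939, 0.343, 0.001]
ft_force: [-0.3, -0.3, 0.2]
opening: 0.5
finger_force: 0.0
```

Emit:
play_rows:
  gripper: [0, 0, 0, 0, 0, 0, 0, 0]
  slide:
    - [0, 0, 0]
    - [0, 0, 0]
    - [0, 0, 0]
    - [0, 0, 0]
    - [0, 0, 0]
    - [0, 0, 0]
    - [0, 0, 0]
    - [0, 0, 0]
  roll: [0.019, 0.019, 0.019, 0.019, 0.019, 0.002, 0, 0]

```text
time: 11.65
eef_pos: [512.8, -132.1, 360.3]
orientation: [0.0, 0.999, 0.051, 0.0]
ft_force: [0.3, 0.6, -1.0]
opening: 0.499
finger_force: 0.0
```

```bash
python3 - <<'E'
from h import *
O=np.array([563.8,-98.4]);a=np.radians(5.3);Rg=np.array([[np.cos(a),-np.sin(a)],[np.sin(a),np.cos(a)]])
for n in("top","scene"):
    p,d=bot.grab_frame(n);W=cloud(n,d);G=(W[...,:2]-O)@Rg
    h=cv2.cvtColor(p,cv2.COLOR_BGR2HSV)
    m=((h[...,0]<8)|(h[...,0]>172))&(h[...,1]>100)&(abs(G[...,0]+57)<40)&(abs(G[...,1])<70)&(W[...,2]>20)&(W[...,2]<110)
    print(n,m.sum(),W[m].min(0),np.median(W[m],0),W[m].max(0))
    q=proj(n,(560,-95,100)).astype(int);x,y=max(q[0]-110,0),max(q[1]-130,0)
    cv2.imwrite(f"pics/{n}2.png",cv2.resize(p[y:y+200,x:x+220],None,fx=2,fy=2))
s=bot.get_state();print(s["eef_pos"],s["orientation"],s["qpos"])
E
python3 -c "
import cv2;cv2.imwrite('pics/both2.png',cv2.resize(cv2.hconcat([cv2.imread('pics/top2.png'),cv2.imread('pics/scene2.png')]),(800,364)))"
```

```text
top 56 [ 498.44039687 -135.29768443   64.22188874] [ 505.1083759  -126.33734492   81.23329767] [ 514.74821709 -119.36180363   86.91463989]Traceback (most recent call last):
  File "<stdin>", line 7, in <module>
    return umr_minimum(a, axis, None, out, keepdims, initial, where)
ValueError: zero-size array to reduction operation minimum which has no identity
[ WARN:0@0.028] global loadsave.cpp:275 findDecoder imread_('pics/scene2.png'): can't open/read file: check file path/integrity
Traceback (most recent call last):
cv2.error: OpenCV(4.12.0) /io/opencv/modules/core/src/matrix_operations.cpp:64: error: (-215:Assertion failed) src[i].dims <= 2 && src[i].rows == src[0].rows && src[i].type() == src[0].type() in function 'hconcat'
```

Emit:
play_rows:
  gripper: [0, 0, 0, 0, 0, 0, 0, 0]
  slide:
    - [-0.12, -0.11, 0.6]
    - [0, 0, 0.6]
    - [0, 0, 0.6]
    - [0, 0, 0.6]
    - [0, 0, 0.6]
    - [0, 0, 0.6]
    - [0, 0, 0.6]
    - [0, 0, 0.6]
  roll: [0, 0, 0, 0, 0, 0, 0, 0]

```text
time: 12.42
eef_pos: [507.4, -128.6, 167.0]
orientation: [-0.0, 0.999, 0.049, 0.0]
ft_force: [0.1, -0.3, -0.2]
opening: 0.501
finger_force: 0.0
```

Emit:
play_rows:
  gripper: [0, 0, 0, 0, 0, 0, 0, 0]
  slide:
    - [0, 0, 0.5]
    - [0, 0, 0.5]
    - [0, 0, 0]
    - [0, 0, 0]
    - [0, 0, 0]
    - [0, 0, 0]
    - [0, 0, 0]
    - [0, 0, 0]
  roll: [0, 0, 0, 0, 0, 0, 0, 0]

```text
time: 13.08
eef_pos: [507.7, -128.7, 129.0]
orientation: [0.0, 0.999, 0.049, 0.001]
ft_force: [-0.4, -0.2, -0.7]
opening: 0.498
finger_force: 0.0
```

```bash
python3 - <<'E'
from h import *
L=[]
for n in("top","scene"):
    p,d=bot.grab_frame(n)
    q=proj(n,(540,-95,150)).astype(int);x,y=max(q[0]-90,0),max(q[1]-90,0);print(n,x,y)
    L.append(cv2.resize(p[y:y+180,x:x+180],(400,400)))
cv2.imwrite("pics/both3.png",cv2.hconcat(L))
s=bot.get_state();print(s["eef_pos"])
E
```

```text
top 269 116
scene 213 167
[ 507.51229733 -128.60109873  128.59189159]
```

View pics/both3.png

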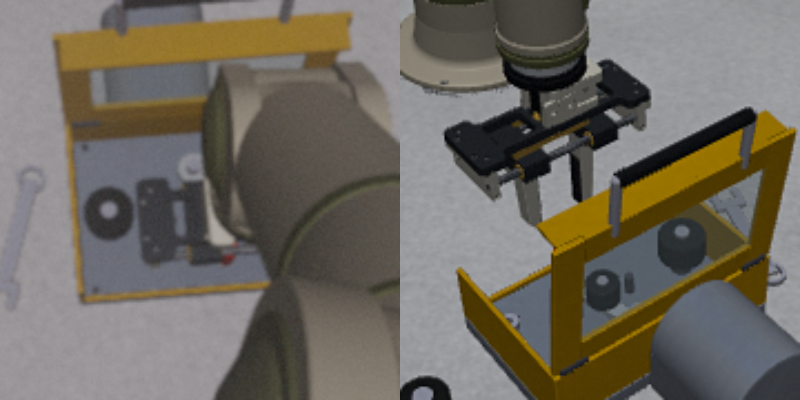

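The guard stays open on its own, with the bar at about (685,150). A bit of the red post shows between the fingers at (228,258). Next I'll descend and grip the post.

Emit:
play_rows:
  gripper: [0, 0, 0, 0, 0, 0, 0, 0]
  slide:
    - [0, 0, 0.26]
    - [0, 0, 0.26]
    - [0, 0, 0.26]
    - [0, 0, 0.26]
    - [0, 0, 0.26]
    - [0, 0, 0.26]
    - [0, 0, 0.26]
    - [0, 0, 0.26]
  roll: [0, 0, 0, 0, 0, 0, 0, 0]

```text
time: 13.85
eef_pos: [507.1, -128.4, 43.5]
orientation: [-0.0, 0.999, 0.049, -0.0]
ft_force: [1.2, -0.6, 0.3]
opening: 0.5
finger_force: 0.0
```

Emit:
play_rows:
  gripper: [-1, -1, -1, -1, -1, -1, -1, -1]
  slide:
    - [0, 0, 0]
    - [0, 0, 0]
    - [0, 0, 0]
    - [0, 0, 0]
    - [0, 0, 0]
    - [0, 0, 0]
    - [0, 0, 0]
    - [0, 0, 0]
  roll: [0, 0, 0, 0, 0, 0, 0, 0]
  newtons: 40

```text
time: 14.52
eef_pos: [507.5, -128.5, 45.2]
orientation: [0.0, 0.999, 0.048, 0.0]
ft_force: [-0.3, 0.5, 5.0]
opening: 0.186
finger_force: 40.0
```

Emit:
play_rows:
  gripper: [-1, -1, -1, -1, -1, -1, -1, -1]
  slide:
    - [-0.018, -0.07, 0]
    - [-0.014, -0.07, 0]
    - [-0.012, -0.07, 0]
    - [-0.01, -0.07, 0]
    - [-0.008, -0.07, 0]
    - [-0.006, -0.07, 0]
    - [-0.004, -0.07, 0]
    - [-0.002, -0.07, 0]
  roll: [0, 0, 0, 0, 0, 0, 0, 0]

```text
time: 15.18
eef_pos: [501.1, -109.1, 45.1]
orientation: [0.001, 0.999, 0.047, -0.001]
ft_force: [-2.2, -11.0, 8.3]
opening: 0.185
finger_force: 40.0
```

Emit:
play_rows:
  gripper: [-1, -1, -1, -1, -1, -1, -1, -1]
  slide:
    - [0.002, -0.07, 0]
    - [0.004, -0.07, 0]
    - [0.006, -0.07, 0]
    - [0.008, -0.07, 0]
    - [0.01, -0.07, 0]
    - [0.012, -0.07, 0]
    - [0.014, -0.07, 0]
    - [0, 0, 0]
  roll: [0, 0, 0, 0, 0, 0, 0, 0]

```text
time: 15.85
eef_pos: [499.1, -89.2, 45.0]
orientation: [0.001, 0.999, 0.047, -0.003]
ft_force: [-7.8, -9.5, 12.0]
opening: 0.188
finger_force: 40.0
```

Emit:
play_rows:
  gripper: [-1, -1, -1, -1, -1, -1, -1, -1]
  slide:
    - [0, -0.04, 0]
    - [0, -0.04, 0]
    - [0, -0.04, 0]
    - [0, -0.04, 0]
    - [0, -0.04, 0]
    - [0, 0, 0]
    - [0, 0, 0]
    - [0, 0, 0]
  roll: [0, 0, 0, 0, 0, 0, 0, 0]

```text
time: 16.52
eef_pos: [499.2, -82.1, 44.9]
orientation: [0.002, 0.999, 0.046, -0.002]
ft_force: [-4.8, -11.4, 9.3]
opening: 0.184
finger_force: 40.0
```

Emit:
play_rows:
  gripper: [-1, -1, -1, -1, -1, -1, -1, -1]
  slide:
    - [0, -0.03, 0]
    - [0, -0.03, 0]
    - [0, -0.03, 0]
    - [0, -0.03, 0]
    - [0, 0, 0]
    - [0, 0, 0]
    - [0, 0, 0]
    - [0, 0, 0]
  roll: [0, 0, 0, 0, 0, 0, 0, 0]

```text
time: 17.18
eef_pos: [499.3, -79.3, 45.0]
orientation: [0.002, 0.999, 0.045, -0.002]
ft_force: [-3.1, -20.4, 6.6]
opening: 0.187
finger_force: 40.0
```

```bash
python3 - <<'E'
from h import *
L=[]
for n in("top","scene"):
    p,d=bot.grab_frame(n)
    q=proj(n,(560,-95,100)).astype(int);x,y=q[0]-80,q[1]-80
    L.append(cv2.resize(p[y:y+160,x:x+160],(400,400),interpolation=cv2.INTER_CUBIC))
cv2.imwrite("pics/both4.png",cv2.hconcat(L))
s=bot.get_state();print(s["eef_pos"],s["ft_force"])
E
```

```text
[499.3555676  -79.32982222  44.97551885] [ -3.35892641 -19.57247334   6.87561024]
```

View pics/both4.png

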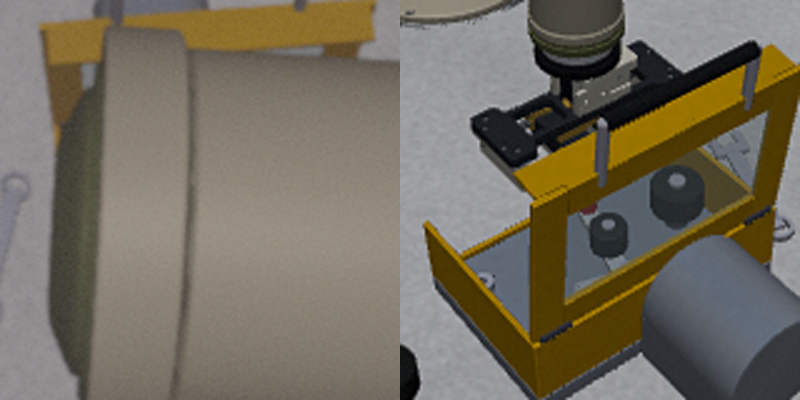

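The post is at y -79.3 (end stop predicted at -78.8). The reaction rose to 20 N, well above the 10 N spring, so the arm is on its end stop. The guard is still open, so I'm handing in.

```bash
python3 -c "
from workcell import bot
print(bot.sign_off())"
```

```text
the job is handed in; nothing more can be done
None
```

I handed the job in with the guard open on its stop and the gripper holding the tensioner at its end stop with about 20 N; the pawl and the judge's result were not visible to me.

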